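# Stack detector bars crosswise in the tilted corner jig

## Robot

A 6-joint arm with a two-finger parallel gripper is mounted at the origin on the work surface. World frame = base frame: x ahead of the robot, y to its left, z up, the work surface at z = 0. Lengths are in m, angles in rad, forces in N, time in s.
With the tool pointing down it reaches from about 0.275 to 0.85 m from the base axis. Payload 19 kg.
Tool frame: the origin (TCP) lies on the centre line of the jaws, within the pads' length; the fingertips stand ahead of it and the grasp point (between the pads) lies 5 mm behind it (manip.tips_ahead is the y of the fingertips in the tool frame, in m); y points along the fingers, x is the direction in which the jaws open and shut, and the axes are right-handed (so a half turn about y gives the same grasp; the last joint's range is limited). The gripper opens to 85 mm and grips with 20 to 120 N. Pads are 22 mm wide; open, the fingers measure 114 mm over their backs; the gripper's body (76 mm by 85 mm) begins 54 mm behind the grasp point. The pads swing forward as they close: fully open they stand 13 mm farther back than shut.
Start: joints at [1.157, 0.15, 1.437, -0, 1.554, -0.134], TCP at [0.159, 0.553, 0.245] pointing down, gripper open.
Joint ranges: [-2.8, 2.8], [-0.68, 2.1], [0.12, 2.68], [-1.39, 4.53], [0.16, 2.79], [-2.81, 2.81]. Speed limits (rad/s): [1.89, 1.89, 2.22, 3.01, 3.01, 3.01].

## Interface

Orientations are given as [roll, pitch, yaw] about the fixed x, y, z axes, in that order (R = Rz(yaw) Ry(pitch) Rx(roll)).
In Python, from plant import status, cams, workorder, manip gives the robot as it stands.
- The arm moves only by the tool play_rows, never from a script. Its argument "increments" is one flat list of numbers, 5 for each row, row after row: the finger opening in mm, from 0 to 85.4, then the shift along the tool's x, y, z in units of 30 mm (1.0 is 30 mm), then the turn about the tool's y in units of 5 degrees (1.0 is 5 degrees). A call has 1 to 20 rows; each row shifts and turns the commanded pose from where the row before left it, along the tool's axes as they then stand; what a row does not reach is not made up. A row lasts 1/10 s, in which the tool goes at most 50 mm and 8.59 degrees, less where a joint would pass 70% of its speed; a pose out of reach is approached as far as the arm can. A call is refused whole if a number of a shift passes 1 or a number of a turn 1, either way. A call with a gripper value outside its range is refused whole. The fingers move at their own pace and stop on an object; "squeeze" is the grip in N (left out, the last holds). Time passes only in rows, so rows that do not move let the fingers close. It gives the time, the measured TCP pose, the force and the opening at its end, in the units of the state.
- status.read_state(): the state, without advancing time (a new reading comes with each control period).
- cams.snapshot(name): name is "scene" or "side" or "wrist"; returns a dict with "color" (420x560x3 uint8, red, green, blue), "range_z" (420x560 float32, m along the optical axis (not along the pixel's ray), 0 where there is no reading), "intrinsics" (3x3 intrinsics, pixels), "extrinsics" (4x4, takes a point from camera to world coordinates). Camera axes: x right, y up, looking along -z (the intrinsics and any distortion apply to the point x, -y, -z); pixel columns grow to the right and rows downward; lengths in m; the calibration is good to about 2 mm. A picture is of the moment at which its call begins.
- workorder.close_job(): hands the job in, once; it reports no verdict.
Trained networks look in a picture, given as the dict that the camera call returned (one of the last four; its "shot" number tells which), for a name from the list of things; names that differ only in an ending like _2 or _b are one class to them, and where a whole thing is asked for, a point or a joint stands for the part that bears it (a point fixed in the world has none). Each returns a list of dicts, best first, with "p" (0 to 1); they miss things now and then, are a little off and sometimes report something else, mostly with a low value. They report only what shows in the picture. A call takes as long as a camera call. They do not tell look-alikes from the thing itself.
- cams.boxes_of(label, picture): "position" ([x, y, z] in m, in world coordinates, good to about 4 mm: the middle of the surface that is visible of it).
- cams.cut_out(label, picture): "region" (420x560 bool, what is visible of it).
The state is a dict: "time_s": time; "qpos": joint angles; "joint_velocities": joint speeds; "joint_torque": joint torques, N m; "ee_pos": TCP position; "eef_rot": TCP orientation; "contact_force": force on the tool from outside, world axes, zero at the start; "wrist_torque": the same for the moment, N m; "opening": opening from 0.0 (shut) to 1.0 (fully open).
Only numpy, scipy, OpenCV 4.12 (cv2) and the standard library are available. Lean on these libraries where they do the work, as an engineer would, in place of code of your own. Each camera call takes 0.05 s, during which the arm holds its last target. There are 200 camera calls.

## Task

Build the crossed detector stack in the tilted jig: two of the four white bars side by side on the deck along one fence, then the other two side by side on top of them and square across them, with every bar slid fully home, down against the fences and its neighbour. Set the bars down rather than dropping them, and leave everything else on the table where it is.

Things in the scene. Friction and masses are not known exactly. Their poses are not given: they have to be found in the camera images.
- deck: tilted dark-faced plate, 150 x 150 mm. Origin: the locating corner, lowest point of its face, where the inner faces of the two fences would meet, 45 mm above the table. x and y run along the fences, z is normal to the face, up. x and y both climb (15.4 degrees each, 22 along the diagonal): a released bar slides by itself to -x and -y until a fence or its neighbour stops it.
- jig: stacking jig, bolted down, carrying the deck on four posts; origin on the table under the deck's middle; foot 150 x 150 x 12 mm under the deck. The aluminium fences are 12 mm thick and rise 36 mm above the deck's face, at deck x < 0 (along y) and deck y < 0 (along x); the other two sides are open. Deck and bars are slippery (friction coefficient about 0.12).
- bar1_mid (a point): scintillator bar, one of four alike: plain white, rigid, 120 x 44 x 22 mm, about 0.13 kg, lying flat; point at its centre, x along its length, y across its width, z through its thickness. At the start this one carries another bar on top
- bar2_mid (a point): scintillator bar, one of four alike: plain white, rigid, 120 x 44 x 22 mm, about 0.13 kg, lying flat; point at its centre, x along its length, y across its width, z through its thickness
- bar3_mid (a point): scintillator bar, one of four alike: plain white, rigid, 120 x 44 x 22 mm, about 0.13 kg, lying flat; point at its centre, x along its length, y across its width, z through its thickness
- bar4_mid (a point): scintillator bar, one of four alike: plain white, rigid, 120 x 44 x 22 mm, about 0.13 kg, lying flat; point at its centre, x along its length, y across its width, z through its thickness. At the start this one lies flat across the top of another
- lens_mid (a point): post-mounted lens: black ring 54 mm in diameter on a post with a round steel foot 42 mm in diameter, 113 mm tall; origin on its axis 56 mm above the table; loose, to be left where it stands
- mirror_mid (a point): post-mounted mirror in a square 50 mm black mount with brass screws, round foot 42 mm in diameter, 98 mm tall; origin on the post's axis 49 mm above the table; loose, to be left where it stands
- iris_mid (a point): post-mounted iris, a dark disc 40 mm in diameter on a post with a round foot 42 mm in diameter, 98 mm tall; origin on the post's axis 49 mm above the table; loose, to be left where it stands
- holder_mid (a point): empty post holder, black tube 25 mm in diameter on a round foot 42 mm in diameter, 60 mm tall; origin on its axis 30 mm above the table; loose, to be left where it stands
- dump_mid (a point): finned dark beam dump, a block 56 x 56 x 60 mm; origin at its centre; loose, to be left where it stands
- case_mid (a point): closed grey lens case, 90 x 60 x 28 mm (shorter and wider than the bars); origin at its centre, x along its length; loose, to be left where it stands
- bottle_mid (a point): white solvent bottle with a blue cap, closed, 56 mm in diameter, 120 mm tall; origin at its centre; loose, to be left where it stands
- driver_grip (a point): screwdriver lying on the table, 170 mm long, black handle; point on its handle; to be left where it lies
Things that resemble listed ones, but are neither listed nor needed, are in the scene too. What is shaped like the part that bears bar4_mid but yellow is not meant.

How it is judged:
At the end, for the whole second after the job is handed in: Two bars side by side on the deck along one fence, two side by side square across on top, all fully home: each centre within 4 mm of its place along both fences and 3 mm in height, within 0.06 rad of square and flat; released and at rest (((((x of bar1_mid in the frame of deck between 0.056 and 0.064 m and y of bar1_mid in the frame of deck between 0.018 and 0.07 m and z of bar1_mid in the frame of deck between 0.008 and 0.014 m and angle between the x axis of bar1_mid and the x axis of deck, either way round below 0.06 rad) or (y of bar1_mid in the frame of deck between 0.056 and 0.064 m and x of bar1_mid in the frame of deck between 0.018 and 0.07 m and z of bar1_mid in the frame of deck between 0.03 and 0.036 m and angle between the x axis of bar1_mid and the y axis of deck, either way round below 0.06 rad)) and ((x of bar2_mid in the frame of deck between 0.056 and 0.064 m and y of bar2_mid in the frame of deck between 0.018 and 0.07 m and z of bar2_mid in the frame of deck between 0.008 and 0.014 m and angle between the x axis of bar2_mid and the x axis of deck, either way round below 0.06 rad) or (y of bar2_mid in the frame of deck between 0.056 and 0.064 m and x of bar2_mid in the frame of deck between 0.018 and 0.07 m and z of bar2_mid in the frame of deck between 0.03 and 0.036 m and angle between the x axis of bar2_mid and the y axis of deck, either way round below 0.06 rad)) and ((x of bar3_mid in the frame of deck between 0.056 and 0.064 m and y of bar3_mid in the frame of deck between 0.018 and 0.07 m and z of bar3_mid in the frame of deck between 0.008 and 0.014 m and angle between the x axis of bar3_mid and the x axis of deck, either way round below 0.06 rad) or (y of bar3_mid in the frame of deck between 0.056 and 0.064 m and x of bar3_mid in the frame of deck between 0.018 and 0.07 m and z of bar3_mid in the frame of deck between 0.03 and 0.036 m and angle between the x axis of bar3_mid and the y axis of deck, either way round below 0.06 rad)) and ((x of bar4_mid in the frame of deck between 0.056 and 0.064 m and y of bar4_mid in the frame of deck between 0.018 and 0.07 m and z of bar4_mid in the frame of deck between 0.008 and 0.014 m and angle between the x axis of bar4_mid and the x axis of deck, either way round below 0.06 rad) or (y of bar4_mid in the frame of deck between 0.056 and 0.064 m and x of bar4_mid in the frame of deck between 0.018 and 0.07 m and z of bar4_mid in the frame of deck between 0.03 and 0.036 m and angle between the x axis of bar4_mid and the y axis of deck, either way round below 0.06 rad))) or (((y of bar1_mid in the frame of deck between 0.056 and 0.064 m and x of bar1_mid in the frame of deck between 0.018 and 0.07 m and z of bar1_mid in the frame of deck between 0.008 and 0.014 m and angle between the x axis of bar1_mid and the y axis of deck, either way round below 0.06 rad) or (x of bar1_mid in the frame of deck between 0.056 and 0.064 m and y of bar1_mid in the frame of deck between 0.018 and 0.07 m and z of bar1_mid in the frame of deck between 0.03 and 0.036 m and angle between the x axis of bar1_mid and the x axis of deck, either way round below 0.06 rad)) and ((y of bar2_mid in the frame of deck between 0.056 and 0.064 m and x of bar2_mid in the frame of deck between 0.018 and 0.07 m and z of bar2_mid in the frame of deck between 0.008 and 0.014 m and angle between the x axis of bar2_mid and the y axis of deck, either way round below 0.06 rad) or (x of bar2_mid in the frame of deck between 0.056 and 0.064 m and y of bar2_mid in the frame of deck between 0.018 and 0.07 m and z of bar2_mid in the frame of deck between 0.03 and 0.036 m and angle between the x axis of bar2_mid and the x axis of deck, either way round below 0.06 rad)) and ((y of bar3_mid in the frame of deck between 0.056 and 0.064 m and x of bar3_mid in the frame of deck between 0.018 and 0.07 m and z of bar3_mid in the frame of deck between 0.008 and 0.014 m and angle between the x axis of bar3_mid and the y axis of deck, either way round below 0.06 rad) or (x of bar3_mid in the frame of deck between 0.056 and 0.064 m and y of bar3_mid in the frame of deck between 0.018 and 0.07 m and z of bar3_mid in the frame of deck between 0.03 and 0.036 m and angle between the x axis of bar3_mid and the x axis of deck, either way round below 0.06 rad)) and ((y of bar4_mid in the frame of deck between 0.056 and 0.064 m and x of bar4_mid in the frame of deck between 0.018 and 0.07 m and z of bar4_mid in the frame of deck between 0.008 and 0.014 m and angle between the x axis of bar4_mid and the y axis of deck, either way round below 0.06 rad) or (x of bar4_mid in the frame of deck between 0.056 and 0.064 m and y of bar4_mid in the frame of deck between 0.018 and 0.07 m and z of bar4_mid in the frame of deck between 0.03 and 0.036 m and angle between the x axis of bar4_mid and the x axis of deck, either way round below 0.06 rad)))) and linear speed of each of bar1, bar2, bar3, bar4 below 0.02 m/s and contact force between each of bar1, bar2, bar3, bar4 and the fingers below 0.05 N); the robot touches nothing.
It fails at once if a bar is dropped or flung: faster than 0.9 m/s while no finger touches it ((contact force between bar1 and the fingers below 0.01 N and linear speed of bar1 above 0.9 m/s) or (contact force between bar2 and the fingers below 0.01 N and linear speed of bar2 above 0.9 m/s) or (contact force between bar3 and the fingers below 0.01 N and linear speed of bar3 above 0.9 m/s) or (contact force between bar4 and the fingers below 0.01 N and linear speed of bar4 above 0.9 m/s)).
It fails at once if another thing on the table is shifted by more than 20 mm (distance of any of lens_mid, mirror_mid, iris_mid, holder_mid, dump_mid, case_mid, bottle_mid, driver_grip from where it was at the start of the episode above 0.02 m).
It also fails if it takes over 72 s, if anything falls off the work surface, if the arm or the gripper's body presses on something with over 40 N, if the wrist force passes 120 N, or if a joint passes its speed limit or range.

## Working session

There is one attempt and no reset: what is moved stays moved. The work goes in short steps, Python scripts to look and compute and a tool call to move; the robot and the scene stay as the last step left them, time stands still between calls to the robot, and variables do not carry over. Pictures are saved under pics/ and viewed, about 8 in all and at most 12, crops included, and the job is handed in when it is done.

Besides the shell and the picture viewer there is one more tool, called after "Emit:" by a JSON object that holds its "op" and its "data". play_rows: Moves the arm, as the interface text tells. Its arguments: {"type":"object","properties":{"increments":{"type":"array","items":{"type":"number"}},"squeeze":{"type":"number"}},"required":["increments"]}

```bash
mkdir -p pics; ls; python3 - <<'E'
from plant import status,cams,manip
import cv2,numpy as np
print(status.read_state()); print(manip.tips_ahead,[a for a in dir(manip) if a[0]!='_'])
for n in ("scene","side"):
    p=cams.snapshot(n); np.savez(f"{n}.npz",**{k:p[k] for k in("color","range_z","intrinsics","extrinsics")})
    cv2.imwrite(f"pics/{n}.png",p["color"][:,:,::-1])
    print(n,p["intrinsics"],p["extrinsics"].round(3))
    for l in ("bar1_mid","deck","case_mid"):
        print(l,[(np.round(b["position"],3),round(b["p"],2)) for b in cams.boxes_of(l,p)])
E
```

```text
pics
{'time_s': 0.0, 'qpos': array([ 1.15698183e+00,  1.50996170e-01,  1.43802314e+00,  1.45092011e-05,
        1.55380372e+00, -1.33999636e-01]), 'joint_velocities': array([-6.01645217e-04,  8.53252216e-05,  1.39491284e-03, -1.22042242e-04,
       -3.30817529e-04, -8.67456262e-04]), 'joint_torque': array([ 1.27578392e-04, -7.13054395e+01, -5.70865524e+01, -1.91844492e-04,
        8.79186293e-03,  8.83387793e-05]), 'ee_pos': array([0.1587243 , 0.55242179, 0.24467359]), 'eef_rot': array([-1.57061757e+00,  1.21740745e-03,  1.29098132e+00]), 'contact_force': array([-0.02668918, -0.47239974,  1.20212285]), 'wrist_torque': array([ 0.01966146, -0.03127806, -0.01873165]), 'opening': 0.9986770784087138}
0.014 ['PlanningError', 'tips_ahead']
scene [[433.28248418   0.         278.69027155]
 [  0.         433.28248418 207.63889536]
 [  0.           0.           1.        ]] [[ 0.2   -0.646  0.736  1.375]
 [ 0.98   0.123 -0.159 -0.28 ]
 [ 0.012  0.753  0.658  0.861]
 [ 0.     0.     0.     1.   ]]
bar1_mid [(array([ 0.527, -0.389,  0.024]), 0.73)]
deck [(array([ 0.519, -0.005,  0.089]), 0.91)]
case_mid [(array([0.66 , 0.207, 0.031]), 0.95), (array([0.399, 0.355, 0.07 ]), 0.5)]
side [[404.21225876   0.         273.29843904]
 [  0.         404.21225876 214.97695636]
 [  0.           0.           1.        ]] [[ 0.782  0.445 -0.436  0.01 ]
 [-0.623  0.57  -0.536 -0.621]
 [ 0.01   0.691  0.723  0.796]
 [ 0.     0.     0.     1.   ]]
bar1_mid [(array([ 0.502, -0.392,  0.021]), 0.95), (array([ 0.517, -0.009,  0.086]), 0.42)]
deck [(array([ 0.517, -0.01 ,  0.085]), 0.62)]
case_mid [(array([0.645, 0.204, 0.029]), 0.79)]
```

View pics/scene.png

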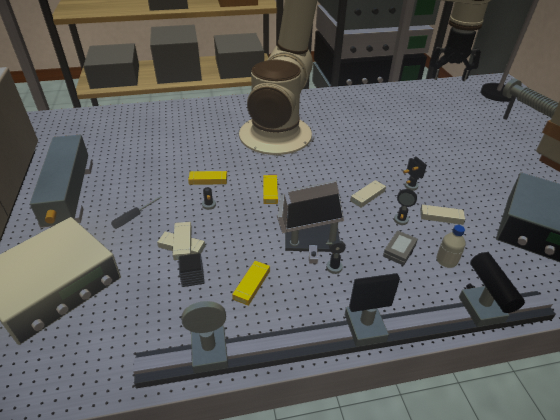

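View pics/side.png

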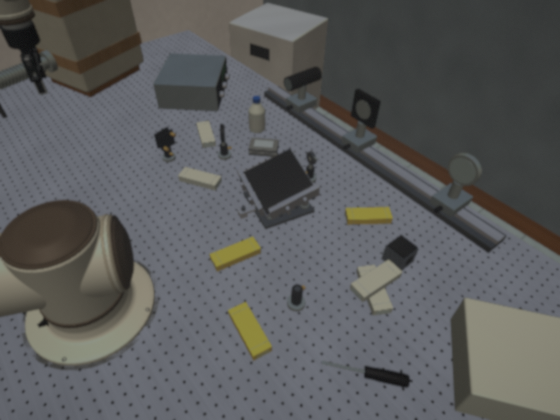

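Scene view: white bars at (368,194), at (443,214), and a crossed pair at (182,240). Yellow look-alikes are at (208,177), (270,189) and (251,282). The deck is at (312,205), the case at (400,246), and the bottle at (452,246). The side view agrees: bars at (200,178) and (206,134), the pair at (376,285).

Next I fit the bar rectangles and the deck frame from the point clouds.

```bash
cat > h.py <<'E'
import numpy as np,cv2
def cloud(p):
    K,E,d=p["intrinsics"],p["extrinsics"],p["range_z"]
    v,u=np.indices(d.shape); 
    P=np.stack([(u-K[0,2])/K[0,0]*d,-(v-K[1,2])/K[1,1]*d,-d],-1)@E[:3,:3].T+E[:3,3]
    P[d<=0]=np.nan; return P
def white(p):
    h=cv2.cvtColor(p["color"],cv2.COLOR_RGB2HSV); c=p["color"].astype(int)
    return (h[...,1]<90)&(c[...,2]<c[...,0]-8)&(h[...,2]>90)
def rect(xy):
    (cx,cy),(w,h),a=cv2.minAreaRect((xy*1000).astype(np.float32))
    if w<h: w,h,a=h,w,a+90
    return np.round([cx,cy],1),round(w),round(h),round((a+90)%180-90,1)
E
python3 - <<'E'
import numpy as np,cv2
from h import *
for n in("scene","side"):
    p=dict(np.load(n+".npz")); P=cloud(p)
    m=white(p)&(P[...,2]>.012)&(P[...,2]<.06)&(P[...,0]>.2)&(P[...,0]<.85)&(abs(P[...,1])<.6)
    k,L,s,c=cv2.connectedComponentsWithStats(m.astype(np.uint8))
    for i in range(1,k):
        if s[i,4]<80: continue
        q=P[L==i]; print(n,c[i].round(),s[i,4],np.median(q,0).round(3),"z",np.percentile(q[:,2],[10,50,90]).round(3))
        for lo,hi in((.016,.03),(.036,.055)):
            t=q[(q[:,2]>lo)&(q[:,2]<hi)]
            if len(t)>60: print("   ",lo,len(t),rect(t[:,:2]),t[:,2].mean().round(4))
    # deck plane: points near deck
    near=(abs(P[...,0]-.52)<.13)&(abs(P[...,1])<.14)&(P[...,2]>.03)&(P[...,2]<.17)
    q=P[near]; best=0;r=np.random.default_rng(0)
    for _ in range(2000):
        a=q[r.choice(len(q),3,False)]; N=np.cross(a[1]-a[0],a[2]-a[0]);N/=np.linalg.norm(N)+1e-12
        if abs(N[2])<.85: continue
        I=abs((q-a[0])@N)<.003
        if I.sum()>best: best=I.sum();B=I
    q0=q[B];c0=q0.mean(0);N=np.linalg.svd(q0-c0)[2][2];N*=np.sign(N[2])
    d=(q-c0)@N
    print("plane",best,c0.round(4),N.round(4),"tilt",np.degrees(np.arccos(N[2])).round(2),"downhill az",np.degrees(np.arctan2(N[1],N[0])).round(1))
    # in-plane basis: x,y fences; downhill=-(x+y)/sqrt2
    dn=np.array([N[0],N[1],0]);dn-=N*(dn@N);dn/=np.linalg.norm(dn)
    s_=np.cross(N,-dn); up=-dn; ex=(up-s_)/2**.5; ey=(up+s_)/2**.5
    for nm,t in(("face",q[abs(d)<.004]),("fence",q[(abs(d-.036)<.004)])):
        uv=np.c_[(t-c0)@ex,(t-c0)@ey]; print(nm,len(t),rect(uv),np.percentile(uv,[1,99],axis=0).round(3).tolist())
    print("ex",ex.round(3),"ey",ey.round(3),"corner? centre-75",(c0).round(3))
E
```

```text
scene [368. 191.] 358 [0.414 0.209 0.023] z [0.021 0.023 0.026]
    0.016 358 (array([411.1, 210.3]), 120, 44, -59.1) 0.0231
scene [443. 212.] 439 [0.545 0.39  0.023] z [0.021 0.023 0.025]
    0.016 439 (array([544.4, 391. ]), 120, 50, 69.2) 0.023
scene [181. 240.] 879 [ 0.529 -0.36   0.044] z [0.022 0.044 0.047]
    0.016 319 (array([ 522.8, -364.6]), 121, 45, 61.4) 0.0231
    0.036 557 (array([ 530.9, -359.6]), 121, 45, -3.7) 0.0452
plane 1466 [ 0.5375 -0.0036  0.0875] [-0.3066 -0.2002  0.9306] tilt 21.48 downhill az -146.9
face 1526 (array([ -5.3, -10.2]), 170, 160, 89.3) [[-0.083, -0.077], [0.071, 0.073]]
fence 230 (array([-42.7, -38.2]), 225, 106, -45.9) [[-0.093, -0.087], [0.069, 0.073]]
ex [ 0.938 -0.232  0.259] ey [0.164 0.952 0.259] corner? centre-75 [ 0.538 -0.004  0.088]
side [205. 132.] 266 [0.536 0.388 0.021] z [0.019 0.021 0.023]
    0.016 264 (array([538.4, 391.4]), 117, 41, 67.2) 0.0211
side [199. 177.] 435 [0.405 0.208 0.021] z [0.017 0.021 0.023]
    0.016 403 (array([406.1, 211.2]), 120, 44, -57.6) 0.021
side [376. 284.] 1406 [ 0.515 -0.366  0.042] z [0.021 0.042 0.045]
    0.016 470 (array([ 518.2, -362.2]), 121, 44, 62.7) 0.0215
    0.036 902 (array([ 528. , -357.2]), 120, 45, -3.5) 0.043
plane 2262 [0.5309 0.003  0.0843] [-0.3144 -0.201   0.9278] tilt 21.91 downhill az -147.4
face 2471 (array([ -9.3, -13.8]), 171, 171, -0.2) [[-0.086, -0.091], [0.074, 0.069]]
fence 494 (array([-36.3, -41.9]), 225, 106, -45.5) [[-0.086, -0.09], [0.073, 0.068]]
ex [ 0.934 -0.242  0.264] ey [0.172 0.949 0.264] corner? centre-75 [0.531 0.003 0.084]
```

```bash
cat >> h.py <<'E'
COR=np.array([.4495,-.055,.0455]); AZX,AZY=-14.5,79.5
def deckpt(x,y,z):
    t=np.radians(15.4);c,s=np.cos(t),np.sin(t)
    ex=np.array([c*np.cos(np.radians(AZX)),c*np.sin(np.radians(AZX)),s]);ey=np.array([c*np.cos(np.radians(AZY)),c*np.sin(np.radians(AZY)),s])
    return COR+x*ex+y*ey+z*np.cross(ex,ey)
def delta(target,jaw,frm=None):
    """units: turn first, then shift in the turned tool axes"""
    from plant import status
    s=status.read_state(); p=s["ee_pos"] if frm is None else np.array(frm[0]); y=np.degrees(s["eef_rot"][2]) if frm is None else frm[1]
    d=(jaw-y+90)%180-90; q=np.radians(y+d)
    v=np.array(target)-p
    print("t",round(s["time_s"],2),"from",p.round(4),"yaw",round(y,1),"to yaw",round(y+d,1),"| turn units",round(-d/5,2),"| shift x,y,z units",np.round([(v[0]*np.cos(q)+v[1]*np.sin(q))/.03,-v[2]/.03,(-v[0]*np.sin(q)+v[1]*np.cos(q))/.03],2),"q6",s["qpos"][5].round(2))
E
python3 - <<'E'
from plant import cams
from h import *
for n in("scene","side"):
    p=cams.snapshot(n)
    for l in("lens_mid","mirror_mid","iris_mid","holder_mid","dump_mid","bottle_mid","driver_grip"):
        print(n,l,[(np.round(b["position"],3),round(b["p"],2)) for b in cams.boxes_of(l,p) if b["p"]>.3])
for a in((75,40,0),(60,22,11),(60,66,11)): print(a,deckpt(*a) if 0 else deckpt(*np.array(a)/1000).round(4))
delta([.4087,.2108,.12],31.6)
delta([.5415,.391,.2],-21.5)
E
```

```text
scene lens_mid [(array([0.54 , 0.263, 0.075]), 0.56)]
scene mirror_mid [(array([0.4  , 0.356, 0.068]), 0.69)]
scene iris_mid [(array([0.677, 0.019, 0.044]), 0.59)]
scene holder_mid [(array([ 0.373, -0.277,  0.024]), 0.8), (array([0.661, 0.204, 0.027]), 0.58)]
scene dump_mid [(array([ 0.658, -0.34 ,  0.051]), 0.63), (array([ 0.389, -0.508,  0.022]), 0.54)]
scene bottle_mid [(array([0.72 , 0.315, 0.069]), 0.93)]
scene driver_grip []
side lens_mid [(array([0.529, 0.255, 0.039]), 0.76), (array([ 0.516, -0.016,  0.081]), 0.51)]
side mirror_mid []
side iris_mid [(array([0.672, 0.013, 0.054]), 0.66)]
side holder_mid [(array([ 0.352, -0.28 ,  0.024]), 0.72)]
side dump_mid [(array([ 0.62 , -0.349,  0.051]), 0.6)]
side bottle_mid [(array([0.694, 0.307, 0.059]), 0.83)]
side driver_grip [(array([ 0.377, -0.514,  0.02 ]), 0.87)]
(75, 40, 0) [ 0.5265 -0.0352  0.076 ]
(60, 22, 11) [ 0.5059 -0.0508  0.0775]
(60, 66, 11) [ 0.5136 -0.0091  0.0892]
t 1.2 from [0.1588 0.5526 0.2453] yaw 74.0 to yaw 31.6 | turn units 8.47 | shift x,y,z units [  1.12   4.18 -14.07] q6 -0.13
t 1.2 from [0.1588 0.5526 0.2453] yaw 74.0 to yaw 158.5 | turn units -16.91 | shift x,y,z units [-13.84   1.51   0.34] q6 -0.13
```

Emit:
{"op": "play_rows", "data": {"increments": [70, 0, 0, 0, 1, 70, 0, 0, 0, 1, 70, 0, 0, 0, 1, 70, 0, 0, 0, 1, 70, 0, 0, 0, 1, 70, 0, 0, 0, 1, 70, 0, 0, 0, 1, 70, 0, 0, 0, 1, 70, 0, 0, 0, 0.47, 70, 0.4, 0, -1, 0, 70, 0.4, 0, -1, 0, 70, 0.3, 0, -1, 0, 70, 0, 0, -1, 0, 70, 0, 0, -1, 0, 70, 0, 0, -1, 0, 70, 0, 0, -1, 0, 70, 0, 0, -1, 0, 70, 0, 0, -1, 0, 70, 0, 0.5, -1, 0], "squeeze": 25}}

```text
time_s: 3.1
ee_pos: [0.3452, 0.3137, 0.2317]
eef_rot: [-1.571, -0.003, 0.552]
contact_force: [-0.4, 0.9, 0.2]
opening: 0.82
```

Emit:
{"op": "play_rows", "data": {"increments": [70, 0, 0.7, -1, 0, 70, 0, 1, -1, 0, 70, 0, 1, -1, 0, 70, 0, 1, -1, 0, 70, 0, 0, 0, 0, 70, 0, 0, 0, 0]}}

```text
time_s: 3.7
ee_pos: [0.4071, 0.2119, 0.1192]
eef_rot: [-1.57, 0.001, 0.55]
contact_force: [-0.6, 0.8, 0.5]
opening: 0.819
```

```bash
cat > wl.py <<'E'
import sys
from plant import cams,status
from h import *
p=cams.snapshot("wrist"); cv2.imwrite(f"pics/{sys.argv[1]}.png",p["color"][:,:,::-1])
P=cloud(p); lo,hi=float(sys.argv[2]),float(sys.argv[3])
m=white(p)&(P[...,2]>lo)&(P[...,2]<hi)
k,L,s,c=cv2.connectedComponentsWithStats(m.astype(np.uint8))
for i in range(1,k):
    if s[i,4]>1500: q=P[L==i]; print(c[i].round(),s[i,4],rect(q[:,:2]),q[:,2].mean().round(4))
E
python3 wl.py wA .014 .03; python3 -c "
from h import *
delta([.4087,.2108,.019],31.6)"
```

```text
[531. 125.] 3958 (array([529.8, 361.4]), 54, 45, 67.0) 0.0219
[286. 238.] 4174 (array([413.7, 205.4]), 104, 44, -58.9) 0.0226
t 3.75 from [0.4073 0.2125 0.1199] yaw 31.6 to yaw 31.6 | turn units -0.0 | shift x,y,z units [ 0.01  3.36 -0.07] q6 -0.24
```

Emit:
{"op": "play_rows", "data": {"increments": [70, 0, 1, 0, 0, 70, 0, 1, 0, 0, 70, 0, 0.8, 0, 0, 70, 0, 0.5, 0, 0, 70, 0, 0, 0, 0, 40, 0, 0, 0, 0, 40, 0, 0, 0, 0, 40, 0, 0, 0, 0, 40, 0, 0, 0, 0, 40, 0, 0, 0, 0, 40, 0, 0, 0, 0]}}

```text
time_s: 4.85
ee_pos: [0.4079, 0.2127, 0.0217]
eef_rot: [-1.571, -0.002, 0.552]
contact_force: [-1.0, 0.5, 7.3]
opening: 0.506
```

```bash
python3 -c "
from h import *
delta([.4087,.2108,.2],75.5)
delta(deckpt(.075,.05,.0)+[0,0,.1],75.5)
print(deckpt(.075,.05,0), deckpt(.135,.072,0))"
```

```text
t 4.85 from [0.4079 0.2127 0.0217] yaw 31.6 to yaw 75.5 | turn units -8.78 | shift x,y,z units [-0.06 -5.94 -0.04] q6 -0.24
t 4.85 from [0.4079 0.2127 0.0217] yaw 31.6 to yaw 75.5 | turn units -8.78 | shift x,y,z units [-6.69 -5.23 -5.87] q6 -0.24
[ 0.52828862 -0.02570669  0.07869451] [ 0.58815706 -0.01933517  0.10047012]
```

Emit:
{"op": "play_rows", "data": {"increments": [52, 0, 0, 0, 0, 52, 0, -0.27, 0, 0, 52, 0, 0, 0, 0, 40, 0, 0, 0, 0, 40, 0, 0, 0, 0, 40, 0, 0, 0, 0, 40, 0, 0, 0, 0]}}

```text
time_s: 5.55
ee_pos: [0.4075, 0.2124, 0.029]
eef_rot: [-1.571, -0.001, 0.552]
contact_force: [-2.4, -0.7, 11.9]
opening: 0.506
```

Emit:
{"op": "play_rows", "data": {"increments": [40, 0, -0.5, 0, 0, 40, 0, -1, 0, 0, 40, 0, -1, 0, -0.78, 40, 0, -1, 0, -1, 40, 0, -1, 0, -1, 40, 0, -1, 0, -1, 40, 0, 0, 0, -1, 40, 0, 0, 0, -1, 40, 0, 0, 0, -1, 40, 0, 0, 0, -1, 40, 0, 0, 0, -1, 40, 0, 0, 0, 0]}}

```text
time_s: 6.75
ee_pos: [0.407, 0.2122, 0.1932]
eef_rot: [-1.57, 0.0, 1.32]
contact_force: [-0.4, 0.1, -1.9]
opening: 0.506
```

```bash
python3 wl.py heldA .0 .3;  python3 -c "
from h import *
delta(deckpt(.075,.05,.0)+[0,0,.1],75.5)"
```

```text
[293. 164.] 1803 (array([357. , 224.7]), 44, 15, 75.5) 0.1858
[280. 270.] 13439 (array([485.9, 214.1]), 253, 67, 2.1) 0.1865
[473. 263.] 4509 (array([542.8, 392.3]), 120, 44, 67.7) 0.0212
t 6.8 from [0.407  0.2122 0.1932] yaw 75.4 to yaw 75.5 | turn units -0.02 | shift x,y,z units [-6.67  0.48 -5.9 ] q6 -1.0
```

View pics/heldA.png

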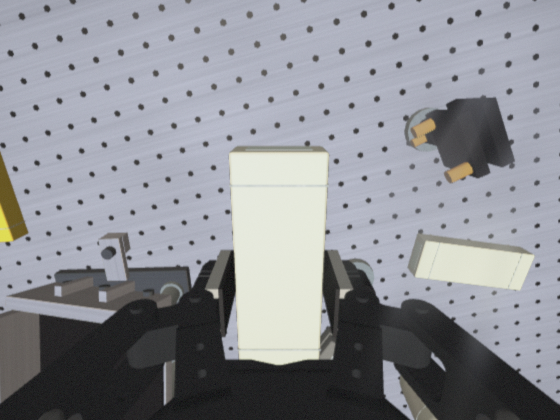

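The bar is gripped at its centre and level: it spans (230..327, 150..360) in the wrist view. Moving it over the deck now.

```bash
python3 -c "
from h import *
t=deckpt(.075,.055,.015); t[2]=.15; print(t); delta(t,75.5)"
```

```text
[ 0.52442953 -0.02398509  0.15      ]
t 6.8 from [0.407  0.2122 0.1932] yaw 75.4 to yaw 75.5 | turn units -0.02 | shift x,y,z units [-6.64  1.44 -5.76] q6 -1.0
```

Emit:
{"op": "play_rows", "data": {"increments": [40, -0.5, 0, -0.4, 0, 40, -0.9, 0, -0.8, 0, 40, -0.9, 0, -0.8, 0, 40, -0.9, 0, -0.8, 0, 40, -0.9, 0, -0.8, 0, 40, -0.9, 0, -0.8, 0, 40, -0.9, 0.4, -0.8, 0, 40, -0.5, 0.5, -0.4, 0, 40, -0.24, 0.5, -0.16, 0, 40, 0, 0, 0, 0, 40, 0, 0, 0, 0]}}

```text
time_s: 7.9
ee_pos: [0.5244, -0.0236, 0.1516]
eef_rot: [-1.57, 0.0, 1.316]
contact_force: [0.2, -0.2, -1.1]
opening: 0.504
```

```bash
cat > dk.py <<'E'
import sys
from plant import cams,status
from h import *
for n in sys.argv[2:]:
    p=cams.snapshot(n); c=p["color"]
    K,E=p["intrinsics"],p["extrinsics"]; q=(deckpt(.06,.06,.03)-E[:3,3])@E[:3,:3]; u=int(K[0,2]-K[0,0]*q[0]/q[2]);v=int(K[1,2]+K[1,1]*q[1]/q[2])
    cv2.imwrite(f"pics/{sys.argv[1]}_{n}.png",cv2.resize(c[max(v-70,0):v+70,max(u-80,0):u+80,::-1],None,fx=4,fy=4,interpolation=cv2.INTER_CUBIC))
    P=cloud(p); b=np.array([deckpt(1,0,0)-COR,deckpt(0,1,0)-COR,0*COR]);b[2]=np.cross(b[0],b[1]);b[2]/=np.linalg.norm(b[2])
    D=(P-COR)@np.linalg.inv(b.T).T
    for lo,hi in((.014,.031),(.036,.053)):
        m=white(p)&(abs(D[...,0]-.07)<.09)&(abs(D[...,1]-.07)<.09)&(D[...,2]>lo)&(D[...,2]<hi)
        if m.sum()>60: print(n,lo,m.sum(),rect(D[m][:,:2]),"z",D[m][:,2].mean().round(4),np.percentile(D[m][:,:2],[2,98],axis=0).round(3).tolist())
E
python3 -c "
from h import *
t=deckpt(.075,.055,.015); t[2]=.117; delta(t,75.5)"; python3 dk.py over side scene
```

```text
t 7.9 from [ 0.5244 -0.0236  0.1516] yaw 75.4 to yaw 75.5 | turn units -0.02 | shift x,y,z units [-0.01  1.15 -0.  ] q6 -1.51
scene 0.036 118 (array([78.5, 83.7]), 155, 37, -15.7) z 0.0483 [[0.102, 0.048], [0.148, 0.088]]
```

Now lower slowly until it touches, and let the bar pivot in the pads.

Emit:
{"op": "play_rows", "data": {"increments": [40, 0, 0.2, 0, 0, 40, 0, 0.2, 0, 0, 40, 0, 0.2, 0, 0, 40, 0, 0.1, 0, 0, 40, 0, 0.1, 0, 0, 40, 0, 0.05, 0, 0], "squeeze": 20}}

```text
time_s: 8.6
ee_pos: [0.5246, -0.0239, 0.1257]
eef_rot: [-1.571, 0.0, 1.318]
contact_force: [-0.8, 0.3, 1.2]
opening: 0.504
```

Emit:
{"op": "play_rows", "data": {"increments": [40, 0, 0.1, 0, 0, 40, 0, 0.1, 0, 0, 40, 0, 0.05, 0, 0]}}

```text
time_s: 8.9
ee_pos: [0.5245, -0.0239, 0.1181]
eef_rot: [-1.571, 0.0, 1.318]
contact_force: [-0.6, -0.6, -0.0]
opening: 0.504
```

```bash
python3 dk.py low side
```

```text
side 0.014 193 (array([79.5, 59.3]), 120, 44, -2.3) z 0.0282 [[0.021, 0.037], [0.137, 0.081]]
side 0.036 68 (array([57.3, 48.8]), 75, 21, -1.8) z 0.0379 [[0.021, 0.039], [0.064, 0.057]]
```

View pics/low_side.png

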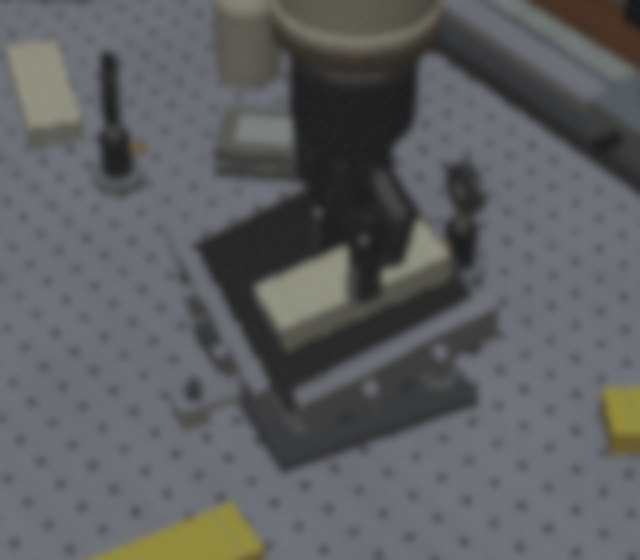

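The bar at (355,285) has pivoted to match the slope, resting over the deck clear of both fences. Releasing it gently.

Emit:
{"op": "play_rows", "data": {"increments": [46, 0, 0, 0, 0, 48, 0, 0, 0, 0, 52, 0, 0, 0, 0, 56, 0, 0, 0, 0, 58, 0, -0.1, 0, 0, 58, 0, -0.3, 0, 0, 58, 0, -0.6, 0, 0, 60, 0, -1, 0, 0, 70, 0, -1, 0, 0, 70, 0, -0.5, 0, 0]}}

```text
time_s: 9.95
ee_pos: [0.5251, -0.0239, 0.2269]
eef_rot: [-1.574, -0.0, 1.318]
contact_force: [1.0, -0.5, -0.5]
opening: 0.822
```

```bash
python3 dk.py pl1 side scene; python3 -c "
from h import *
delta([.542,.3915,.2],-22.1)"
```

```text
scene 0.014 349 (array([47.4, 35.9]), 218, 109, -41.3) z 0.0223 [[0.001, 0.0], [0.123, 0.044]]
t 10.05 from [ 0.5254 -0.024   0.2264] yaw 75.5 to yaw 157.9 | turn units -16.48 | shift x,y,z units [  4.7    0.88 -13.04] q6 -1.51
```

Emit:
{"op": "play_rows", "data": {"increments": [70, 0.55, 0, 0.13, 0, 70, 1, 0, 0.2, 0, 70, 1, 0, 0.2, 0, 70, 1, 0, 0.2, 0, 70, 1, 0, 0.2, 0, 70, 1, 0, 0.2, 0, 70, 1, 0, 0.2, 0, 70, 1, 0, 0.2, 0, 70, 1, 0, 0.2, 0, 70, 1, 0, 0.2, 0, 70, 1, 0, 0.2, 0, 70, 1, 0, 0.2, 0, 70, 1, 0, 0.3, 0, 70, 0.6, 0, 0.3, 0, 70, 0.4, 0, 0.2, 0]}}

```text
time_s: 11.55
ee_pos: [0.5346, 0.3944, 0.2227]
eef_rot: [-1.57, 0.001, 1.319]
contact_force: [0.4, 0.2, -0.3]
opening: 0.821
```

Emit:
{"op": "play_rows", "data": {"increments": [70, 0, 0, 0, -1, 70, 0, 0, 0, -1, 70, 0, 0, 0, -1, 70, 0, 0, 0, -1, 70, 0, 0, 0, -1, 70, 0, 0, 0, -1, 70, 0, 0, 0, -1, 70, 0, 0, 0, -1, 70, 0, 0, 0, -1, 70, 0, 0.3, 0, -1, 70, 0, 0.3, 0, -1, 70, 0, 0.5, 0, -1, 70, 0, 0.5, 0, -1, 70, 0, 0.5, 0, -1, 70, 0, 0.5, 0, -1, 70, 0, 0.5, 0, -1, 70, 0, 0.4, 0, -0.48, 70, 0, 0, 0, 0]}}

```text
time_s: 13.35
ee_pos: [0.5346, 0.3923, 0.1166]
eef_rot: [-1.568, -0.002, 2.756]
contact_force: [-0.8, -0.6, -0.1]
opening: 0.816
```

```bash
python3 wl.py wB .01 .035; python3 -c "
from h import *
delta([.542,.3915,.027],-22.1)"
```

```text
[266. 230.] 6045 (array([546.1, 400. ]), 104, 44, 67.5) 0.0224
[ 59. 203.] 1605 (array([686.4, 322.9]), 54, 21, -83.4) 0.0235
t 13.4 from [0.5351 0.3926 0.118 ] yaw 157.8 to yaw 157.9 | turn units -0.01 | shift x,y,z units [-0.23  3.03 -0.05] q6 -2.24
```

Emit:
{"op": "play_rows", "data": {"increments": [70, -0.24, 0.5, -0.05, 0, 70, 0, 1, 0, 0, 70, 0, 1, 0, 0, 70, 0, 0.5, 0, 0, 60, 0, 0, 0, 0, 40, 0, 0, 0, 0, 40, 0, 0, 0, 0, 40, 0, 0, 0, 0, 40, 0, 0, 0, 0, 40, 0, 0, 0, 0], "squeeze": 25}}

```text
time_s: 14.4
ee_pos: [0.5432, 0.3922, 0.0298]
eef_rot: [-1.572, 0.001, 2.756]
contact_force: [0.0, -0.3, 7.3]
opening: 0.504
```

Emit:
{"op": "play_rows", "data": {"increments": [40, 0, -0.5, 0, 0, 40, 0, -1, 0, 0, 40, 0, -1, 0, 0, 40, 0, -1, 0, 0, 40, 0, -1, 0, 0, 40, 0, -1, 0, 0]}}

```text
time_s: 15.0
ee_pos: [0.5423, 0.3918, 0.196]
eef_rot: [-1.571, 0.001, 2.756]
contact_force: [0.8, 0.5, -1.3]
opening: 0.503
```

```bash
python3 -c "
from h import *
t=deckpt(.075,.100,.015); t[2]=.165; print(t); delta(t,75.5); delta(t,-22.1)"; python3 -c "
from plant import status; print(status.read_state()['opening'])"
```

```text
[0.53233569 0.01867273 0.165     ]
t 15.0 from [0.5423 0.3918 0.196 ] yaw 157.9 to yaw 75.5 | turn units 16.48 | shift x,y,z units [-12.13   1.03  -2.79] q6 -2.25
t 15.0 from [0.5423 0.3918 0.196 ] yaw 157.9 to yaw 157.9 | turn units 0.0 | shift x,y,z units [-4.37  1.03 11.65] q6 -2.25
0.5029957834090331
```

Emit:
{"op": "play_rows", "data": {"increments": [40, 0, 0, 0, 1, 40, 0, 0, 0, 1, 40, 0, 0, 0, 1, 40, 0, 0, 0, 1, 40, 0, 0, 0, 1, 40, 0, 0, 0, 1, 40, 0, 0, 0, 1, 40, 0, 0, 0, 1, 40, 0, 0, 0, 1, 40, 0, 0, 0, 1, 40, 0, 0, 0, 1, 40, 0, 0, 0, 1, 40, 0, 0, 0, 1, 40, 0, 0, 0, 1, 40, 0, 0, 0, 1, 40, 0, 0, 0, 1, 40, 0, 0, 0, 0.48]}}

```text
time_s: 16.7
ee_pos: [0.5424, 0.3919, 0.1946]
eef_rot: [-1.571, -0.0, 1.315]
contact_force: [1.0, -0.6, -1.6]
opening: 0.504
```

Emit:
{"op": "play_rows", "data": {"increments": [40, -0.5, 0, -0.1, 0, 40, -1, 0, -0.3, 0, 40, -1, 0, -0.3, 0, 40, -1, 0, -0.3, 0, 40, -1, 0, -0.3, 0, 40, -1, 0, -0.3, 0, 40, -1, 0, -0.3, 0, 40, -1, 0, -0.3, 0, 40, -1, 0, -0.2, 0, 40, -1, 0, -0.2, 0, 40, -1, 0, -0.2, 0, 40, -1, 0.3, -0.1, 0, 40, -0.6, 0.4, -0.1, 0, 40, 0, 0.3, 0, 0, 40, 0, 0, 0, 0, 40, 0, 0, 0, 0]}}

```text
time_s: 18.3
ee_pos: [0.5389, 0.0184, 0.164]
eef_rot: [-1.571, -0.0, 1.319]
contact_force: [0.4, -0.5, -1.5]
opening: 0.505
```

```bash
python3 -c "
from h import *
t=deckpt(.075,.100,.015); t[2]=.130; print(t); delta(t,75.5)"
```

```text
[0.53233569 0.01867273 0.13      ]
t 18.3 from [0.5389 0.0184 0.164 ] yaw 75.6 to yaw 75.5 | turn units 0.01 | shift x,y,z units [-0.05  1.13  0.21] q6 -1.43
```

Emit:
{"op": "play_rows", "data": {"increments": [40, -0.05, 0.2, 0.21, 0, 40, 0, 0.2, 0, 0, 40, 0, 0.2, 0, 0, 40, 0, 0.1, 0, 0, 40, 0, 0.1, 0, 0, 40, 0, 0.1, 0, 0, 40, 0, 0.1, 0, 0, 40, 0, 0.1, 0, 0], "squeeze": 20}}

```text
time_s: 19.1
ee_pos: [0.5325, 0.018, 0.1302]
eef_rot: [-1.571, 0.0, 1.318]
contact_force: [-0.5, -0.2, 0.4]
opening: 0.504
```

```bash
python3 dk.py low2 side scene; python3 -c "
from plant import status; s=status.read_state(); print(s['ee_pos'],s['contact_force'])"
```

```text
side 0.014 206 (array([ 77.6, 103.9]), 118, 45, -2.0) z 0.0278 [[0.021, 0.081], [0.136, 0.125]]
scene 0.014 588 (array([73.1, 57.1]), 157, 134, -1.9) z 0.0241 [[0.001, 0.001], [0.142, 0.122]]
[0.53231996 0.01805572 0.12999095] [-0.43746484 -0.25872361  0.12444459]
```

Same state as the first bar, so releasing it the same way.

Emit:
{"op": "play_rows", "data": {"increments": [46, 0, 0, 0, 0, 48, 0, 0, 0, 0, 52, 0, 0, 0, 0, 56, 0, 0, 0, 0, 58, 0, -0.1, 0, 0, 58, 0, -0.3, 0, 0, 58, 0, -0.6, 0, 0, 60, 0, -1, 0, 0, 70, 0, -1, 0, 0, 70, 0, -0.5, 0, 0]}}

```text
time_s: 20.2
ee_pos: [0.533, 0.018, 0.2387]
eef_rot: [-1.574, -0.0, 1.318]
contact_force: [-1.0, 1.0, 0.9]
opening: 0.816
```

```bash
python3 dk.py pl2 side scene; python3 -c "
from h import *
delta([.5295,-.3585,.2],86.4)"
```

```text
scene 0.014 697 (array([75.1, 68. ]), 164, 146, -5.6) z 0.0222 [[0.001, 0.001], [0.122, 0.087]]
t 20.3 from [0.5331 0.018  0.2378] yaw 75.5 to yaw 86.4 | turn units -2.18 | shift x,y,z units [-12.53   1.26  -0.67] q6 -1.43
```

View pics/pl2_scene.png

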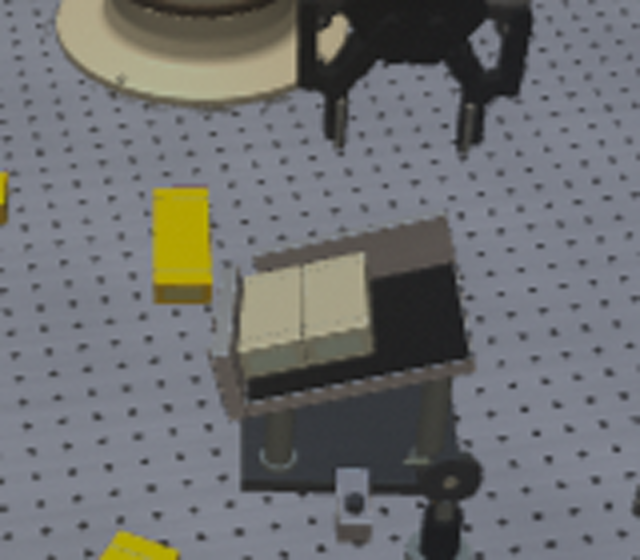

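Both lower bars are home: flush pair at (305,310) in the crop, x 0..0.122 and y 0..0.087 in the deck frame. Next is bar4, the top of the crossed pair.

Emit:
{"op": "play_rows", "data": {"increments": [70, 0, 0, 0, -1, 70, 0, 0, 0, -1, 70, 0, 0, 0, -0.18, 70, -0.5, 0, 0, 0, 70, -1, 0, 0, 0, 70, -1, 0, 0, 0, 70, -1, 0, 0, 0, 70, -1, 0, 0, 0, 70, -1, 0, 0, 0, 70, -1, 0, 0, 0, 70, -1, 0, 0, 0, 70, -1, 0, -0.1, 0, 70, -1, 0.4, -0.2, 0, 70, -1, 0.6, -0.2, 0, 70, -1, 0.8, -0.17, 0, 70, -1, 0.8, 0, 0, 70, -0.03, 0.5, 0, 0, 70, 0, 0, 0, 0, 70, 0, 0, 0, 0]}}

```text
time_s: 22.2
ee_pos: [0.5289, -0.3581, 0.1428]
eef_rot: [-1.571, -0.0, 1.507]
contact_force: [-0.0, 1.0, 0.4]
opening: 0.819
```

```bash
python3 wl.py w4 .036 .06; python3 wl.py w1 .014 .032; python3 -c "
from h import *
delta([.5295,-.3585,.049],86.4)"
```

```text
[279. 226.] 5378 (array([ 529.2, -358.8]), 120, 44, -3.7) 0.0445
[ 46. 265.] 3017 (array([ 559.2, -548.3]), 104, 4, 36.5) 0.0479
[ 54. 239.] 2277 (array([ 549.9, -555.4]), 127, 4, 36.7) 0.023
t 22.3 from [ 0.5294 -0.358   0.1439] yaw 86.4 to yaw 86.4 | turn units 0.01 | shift x,y,z units [-0.02  3.16 -0.  ] q6 -2.22
```

View pics/w4.png

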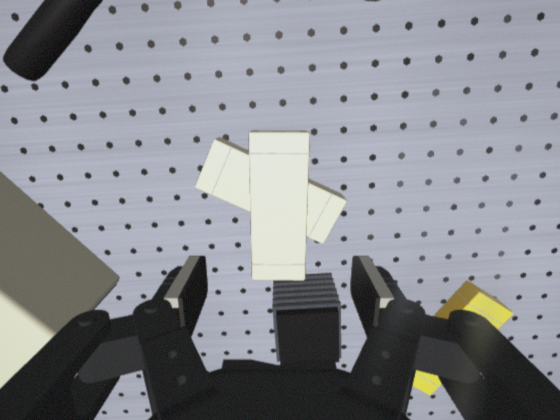

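Bar4 is at (279,205) in the wrist view, crossing bar1 with the dump beyond it; the 529,-359 mm fit matches. Grasping it.

Emit:
{"op": "play_rows", "data": {"increments": [70, 0, 0.5, 0, 0, 70, 0, 1, 0, 0, 70, 0, 1, 0, 0, 70, 0, 0.6, 0, 0, 60, 0, 0, 0, 0, 40, 0, 0, 0, 0, 40, 0, 0, 0, 0, 40, 0, 0, 0, 0, 40, 0, 0, 0, 0, 40, 0, 0, 0, 0], "squeeze": 25}}

```text
time_s: 23.3
ee_pos: [0.5294, -0.3586, 0.0504]
eef_rot: [-1.572, 0.001, 1.508]
contact_force: [-1.0, 1.3, 6.4]
opening: 0.502
```

Emit:
{"op": "play_rows", "data": {"increments": [40, 0, -0.5, 0, 0, 40, 0, -1, 0, 0, 40, 0, -1, 0, 0, 40, 0, -1, 0, 0, 40, 0, -1, 0, 0, 40, 0, -1, 0, 0]}}

```text
time_s: 23.9
ee_pos: [0.5288, -0.3582, 0.2169]
eef_rot: [-1.571, 0.001, 1.508]
contact_force: [0.4, -0.7, -1.2]
opening: 0.502
```

```bash
python3 -c "
from h import *
t=deckpt(.040,.072,.037); t[2]=.21; print(t); delta(t,86.4)
def Z(x,y,z=0): return deckpt(x,y,z)[2].round(4)
print(Z(.040,.072,.022),Z(.0628,.088,.022),Z(.0628,.072,.022),Z(0,.15,.036),Z(.15,0,.036),Z(.1,.072,.022))"; python3 wl.py w1 .014 .032
```

```text
[ 0.48779935 -0.00384788  0.21      ]
t 23.9 from [ 0.5288 -0.3582  0.2169] yaw 86.4 to yaw 86.4 | turn units 0.0 | shift x,y,z units [11.7   0.23  2.11] q6 -2.22
0.0956 0.1059 0.1017 0.1187 0.1187 0.1116
[ 70. 184.] 1991 (array([ 522. , -576.5]), 196, 3, 36.8) 0.0231
```

```bash
python3 -c "
from h import *
t=deckpt(.055,.068,.037); t[2]=.21; print(t); delta(t,86.4)"
```

```text
[ 0.50109739 -0.01126054  0.21      ]
t 23.95 from [ 0.5298 -0.359   0.2224] yaw 86.4 to yaw 86.4 | turn units 0.0 | shift x,y,z units [11.51  0.41  1.68] q6 -2.22
```

Emit:
{"op": "play_rows", "data": {"increments": [40, 0.5, 0, 0.1, 0, 40, 1, 0, 0.2, 0, 40, 1, 0, 0.2, 0, 40, 1, 0, 0.2, 0, 40, 1, 0, 0.2, 0, 40, 1, 0, 0.2, 0, 40, 1, 0, 0.2, 0, 40, 1, 0, 0.2, 0, 40, 1, 0, 0.18, 0, 40, 1, 0, 0, 0, 40, 1, 0, 0, 0, 40, 0.7, 0, 0, 0, 40, 0.31, 0, 0, 0]}}

```text
time_s: 25.25
ee_pos: [0.4996, -0.0085, 0.2144]
eef_rot: [-1.57, -0.0, 1.51]
contact_force: [-0.1, -0.3, -1.7]
opening: 0.501
```

Emit:
{"op": "play_rows", "data": {"increments": [40, 0, 0, 0, 1, 40, 0, 0, 0, 1, 40, 0, 0, 0, 1, 40, 0, 0, 0, 1, 40, 0, 0, 0, 1, 40, 0, 0, 0, 1, 40, 0, 0, 0, 1, 40, 0, 0, 0, 1, 40, 0, 0, 0, 1, 40, 0, 0, 0, 1, 40, 0, 0, 0, 1, 40, 0, 0, 0, 1, 40, 0, 0, 0, 1, 40, 0, 0, 0, 1, 40, 0, 0, 0, 1, 40, 0, 0, 0, 1, 40, 0, 0, 0, 1, 40, 0, 0, 0, 1, 40, 0, 0, 0, 1, 40, 0, 0, 0, 0.38]}}

```text
time_s: 27.25
ee_pos: [0.4999, -0.0108, 0.2142]
eef_rot: [-1.571, 0.001, -0.187]
contact_force: [-0.3, -0.1, -1.9]
opening: 0.504
```

```bash
python3 -c "
from h import *
t=deckpt(.055,.068,.037); t[2]=.133; print(t); delta(t,-10.5)"
```

```text
[ 0.50109739 -0.01126054  0.133     ]
t 27.25 from [ 0.4999 -0.0108  0.2142] yaw -10.7 to yaw -10.5 | turn units -0.04 | shift x,y,z units [ 0.04  2.71 -0.01] q6 0.01
```

Emit:
{"op": "play_rows", "data": {"increments": [40, 0.04, 0.5, 0, -0.04, 40, 0, 0.8, 0, 0, 40, 0, 0.6, 0, 0, 40, 0, 0.2, 0, 0, 40, 0, 0.1, 0, 0, 40, 0, 0.1, 0, 0, 40, 0, 0.1, 0, 0, 40, 0, 0.1, 0, 0, 40, 0, 0.1, 0, 0, 40, 0, 0.05, 0, 0], "squeeze": 20}}

```text
time_s: 28.25
ee_pos: [0.5015, -0.0108, 0.1348]
eef_rot: [-1.571, -0.0, -0.179]
contact_force: [-1.0, -0.8, 3.7]
opening: 0.503
```

```bash
python3 dk.py low3 side scene; python3 -c "
from plant import status; s=status.read_state(); print(s['ee_pos'],s['contact_force'],s['wrist_torque'])"
```

```text
side 0.036 164 (array([54.6, 75.6]), 79, 46, -85.2) z 0.0467 [[0.038, 0.046], [0.078, 0.114]]
scene 0.014 449 (array([73.2, 67.4]), 194, 111, -75.1) z 0.022 [[0.043, 0.001], [0.123, 0.087]]
scene 0.036 183 (array([59.2, 75.6]), 109, 46, -87.3) z 0.0445 [[0.036, 0.046], [0.082, 0.128]]
[ 0.50147526 -0.01079135  0.1349197 ] [-0.77464177  0.20744173  1.59496056] [0.04846287 0.06034421 0.03367409]
```

View pics/low3_side.png

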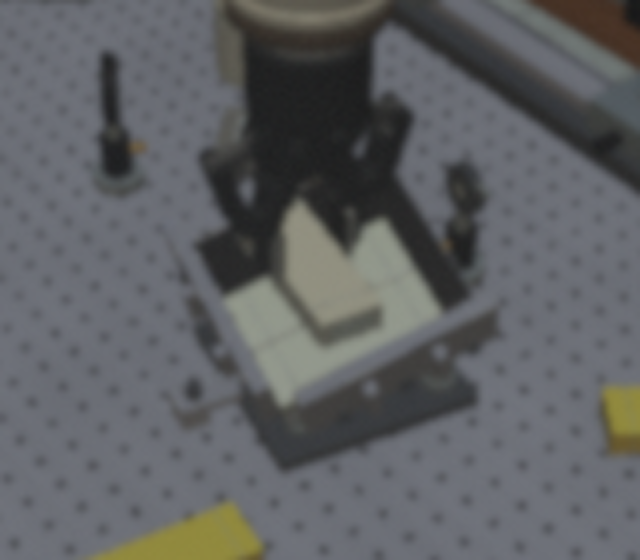

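Bar4 is over the lower pair at (330,275), clear of both fences and just in contact (3.7 N). Pressing slightly more, then releasing.

Emit:
{"op": "play_rows", "data": {"increments": [40, 0, 0.08, 0, 0, 40, 0, 0, 0, 0, 46, 0, 0, 0, 0, 48, 0, 0, 0, 0, 52, 0, 0, 0, 0, 56, 0, 0, 0, 0, 58, 0, -0.1, 0, 0, 58, 0, -0.3, 0, 0, 58, 0, -0.6, 0, 0, 60, 0, -1, 0, 0, 70, 0, -1, 0, 0, 70, 0, -0.5, 0, 0]}}

```text
time_s: 29.55
ee_pos: [0.502, -0.0109, 0.2409]
eef_rot: [-1.571, -0.003, -0.179]
contact_force: [-0.2, 0.1, 0.5]
opening: 0.816
```

```bash
python3 dk.py pl3 side scene; python3 -c "
from h import *
delta([.5205,-.3635,.2],-28)"
```

```text
scene 0.014 604 (array([74.9, 68.6]), 198, 103, -73.4) z 0.023 [[0.041, 0.001], [0.123, 0.106]]
scene 0.036 371 (array([24.3, 60.4]), 118, 50, 88.4) z 0.0434 [[0.004, 0.003], [0.047, 0.117]]
t 29.65 from [ 0.5022 -0.0109  0.2404] yaw -10.3 to yaw -28.0 | turn units 3.54 | shift x,y,z units [  6.06   1.35 -10.09] q6 0.0
```

Emit:
{"op": "play_rows", "data": {"increments": [70, 0, 0, 0, 1, 70, 0, 0, 0, 1, 70, 0, 0, 0, 1, 70, 0, 0, 0, 0.54, 70, 0.3, 0, -0.5, 0, 70, 0.6, 0, -1, 0, 70, 0.6, 0, -1, 0, 70, 0.6, 0, -1, 0, 70, 0.6, 0, -1, 0, 70, 0.6, 0, -1, 0, 70, 0.6, 0, -1, 0, 70, 0.6, 0.4, -1, 0, 70, 0.6, 0.8, -1, 0, 70, 0.6, 0.8, -1, 0, 70, 0.36, 0.8, -0.6, 0, 70, 0, 0.8, 0, 0, 70, 0, 0, 0, 0, 70, 0, 0, 0, 0]}}

```text
time_s: 31.45
ee_pos: [0.5198, -0.3634, 0.1297]
eef_rot: [-1.571, 0.001, -0.488]
contact_force: [0.4, -0.3, 1.3]
opening: 0.819
```

```bash
python3 wl.py w1 .012 .032; python3 -c "
from h import *
delta([.5205,-.3635,.027],-28)"
```

```text
t 31.5 from [ 0.5202 -0.3635  0.1307] yaw -28.0 to yaw -28.0 | turn units 0.01 | shift x,y,z units [0.01 3.46 0.  ] q6 -0.24
```

```bash
python3 - <<'E'
from plant import cams
from h import *
p=cams.snapshot("wrist");P=cloud(p)
for r in cams.cut_out("bar1_mid",p):
    q=P[r["region"]]; q=q[np.isfinite(q[:,0])]; print(r["p"],len(q),rect(q[:,:2]) if len(q)>5 else "",np.median(q,0))
    q=q[abs(q[:,2]-.022)<.008]; print(rect(q[:,:2]) if len(q)>5 else "")
cv2.imwrite("pics/w1b.png",p["color"][:,:,::-1])
E
```

```text
0.88 8046 (array([ 517.7, -370.5]), 135, 49, 60.4) [ 0.52379181 -0.35815456  0.02261969]
(array([ 520.8, -364. ]), 120, 44, 61.1)
```

View pics/w1b.png

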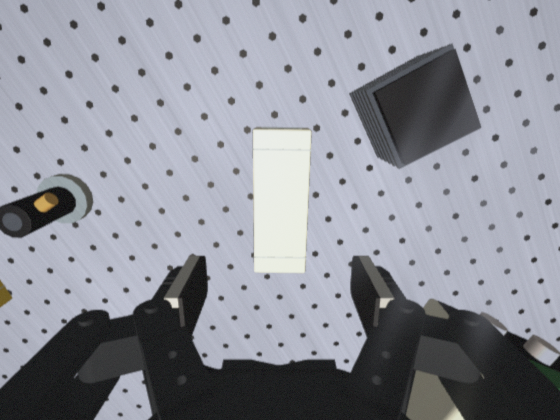

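Bar1 is at (281,200), centred between the jaws, with the dump clear at upper right. Grasping.

Emit:
{"op": "play_rows", "data": {"increments": [70, 0, 0.5, 0, 0.15, 70, 0, 1, 0, 0, 70, 0, 1, 0, 0, 70, 0, 0.9, 0, 0, 60, 0, 0, 0, 0, 40, 0, 0, 0, 0, 40, 0, 0, 0, 0, 40, 0, 0, 0, 0, 40, 0, 0, 0, 0, 40, 0, 0, 0, 0], "squeeze": 25}}

```text
time_s: 32.6
ee_pos: [0.5202, -0.364, 0.0285]
eef_rot: [-1.571, -0.001, -0.501]
contact_force: [-1.3, 1.8, 7.5]
opening: 0.504
```

Emit:
{"op": "play_rows", "data": {"increments": [40, 0, -0.5, 0, 0, 40, 0, -1, 0, 0, 40, 0, -1, 0, 0, 40, 0, -1, 0, 0, 40, 0, -1, 0, 0, 40, 0, -1, 0, 0, 40, 0, -1, 0, 0, 40, 0, 0, 0, 0]}}

```text
time_s: 33.4
ee_pos: [0.5207, -0.3643, 0.2283]
eef_rot: [-1.573, -0.007, -0.501]
contact_force: [0.3, 0.0, -1.1]
opening: 0.501
```

```bash
python3 -c "
from h import *
t=deckpt(.099,.068,.037); t[2]=.2; print(t); delta(t,-10.5)
print(deckpt(.12,.088,.022)[2],deckpt(.12,.068,.022)[2])"
```

```text
[ 0.5421664  -0.02188171  0.2       ]
t 33.4 from [ 0.5207 -0.3643  0.2283] yaw -28.7 to yaw -10.5 | turn units -3.65 | shift x,y,z units [-1.38  0.94 11.35] q6 -0.23
0.12113441964183634 0.11582329729210017
```

Emit:
{"op": "play_rows", "data": {"increments": [40, 0, 0, 0, -1, 40, 0, 0, 0, -1, 40, 0, 0, 0, -1, 40, 0, 0, 0, -0.65, 40, -0.1, 0, 0.5, 0, 40, -0.1, 0, 1, 0, 40, -0.1, 0, 1, 0, 40, -0.1, 0, 1, 0, 40, -0.1, 0, 1, 0, 40, -0.1, 0, 1, 0, 40, -0.1, 0, 1, 0, 40, -0.1, 0, 1, 0, 40, -0.1, 0, 1, 0, 40, -0.2, 0, 1, 0, 40, -0.2, 0, 1, 0, 40, -0.08, 0, 0.6, 0, 40, 0, 0.5, 0.25, 0, 40, 0, 0.44, 0, 0, 40, 0, 0, 0, 0]}}

```text
time_s: 35.3
ee_pos: [0.54, -0.0216, 0.1916]
eef_rot: [-1.571, 0.004, -0.183]
contact_force: [-0.1, -0.0, -0.4]
opening: 0.502
```

```bash
python3 -c "
from h import *
t=deckpt(.099,.068,.037); t[2]=.145; delta(t,-10.5)"
```

```text
t 35.3 from [ 0.54   -0.0216  0.1916] yaw -10.5 to yaw -10.5 | turn units -0.0 | shift x,y,z units [0.07 1.55 0.  ] q6 0.0
```

Emit:
{"op": "play_rows", "data": {"increments": [40, 0.07, 0.4, 0, 0, 40, 0, 0.4, 0, 0, 40, 0, 0.2, 0, 0, 40, 0, 0.1, 0, 0, 40, 0, 0.1, 0, 0, 40, 0, 0.1, 0, 0, 40, 0, 0.1, 0, 0, 40, 0, 0.1, 0, 0, 40, 0, 0.05, 0, 0, 40, 0, 0, 0, 0], "squeeze": 20}}

```text
time_s: 36.3
ee_pos: [0.5431, -0.0217, 0.1478]
eef_rot: [-1.571, 0.0, -0.183]
contact_force: [-0.5, 0.4, -0.8]
opening: 0.505
```

```bash
python3 dk.py low4 side scene; python3 -c "
from plant import status; s=status.read_state(); print(s['ee_pos'],s['contact_force'],s['wrist_torque'])"
```

```text
side 0.036 130 (array([107.4,  80.6]), 64, 28, -85.7) z 0.0467 [[0.095, 0.053], [0.122, 0.111]]
scene 0.014 230 (array([88.3, 75.6]), 209, 102, -64.9) z 0.0213 [[0.082, 0.001], [0.124, 0.087]]
scene 0.036 354 (array([63.3, 65.1]), 128, 127, -88.2) z 0.0441 [[0.005, 0.003], [0.126, 0.128]]
[ 0.5432373  -0.02170535  0.14797272] [-0.62942002 -0.65350459  0.02908604] [ 0.02788408  0.02989394 -0.0166337 ]
```

View pics/low4_side.png

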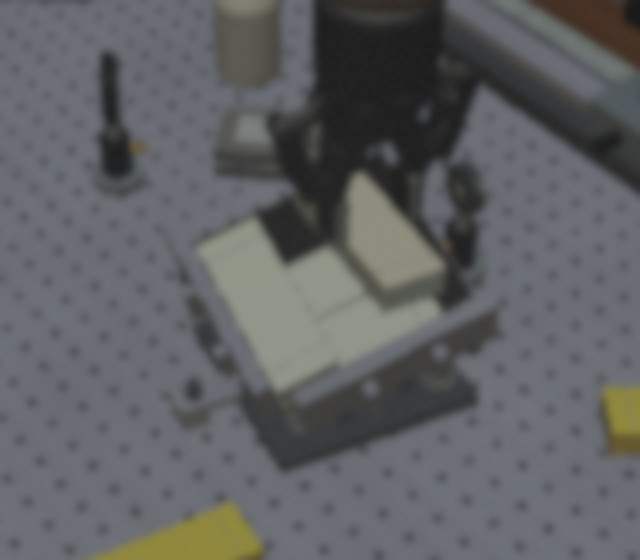

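Bar4 lies home against the x fence at (260,300). Bar1 is held above the free part at (390,245). Lowering the last few mm and releasing.

Emit:
{"op": "play_rows", "data": {"increments": [40, 0, 0.05, 0, 0, 40, 0, 0.06, 0, 0, 40, 0, 0.05, 0, 0, 40, 0, 0, 0, 0]}}

```text
time_s: 36.8
ee_pos: [0.5431, -0.0217, 0.1429]
eef_rot: [-1.571, 0.0, -0.183]
contact_force: [-0.9, 0.4, 3.1]
opening: 0.505
```

Emit:
{"op": "play_rows", "data": {"increments": [46, 0, 0, 0, 0, 48, 0, 0, 0, 0, 52, 0, 0, 0, 0, 56, 0, 0, 0, 0, 58, 0, -0.1, 0, 0, 58, 0, -0.3, 0, 0, 58, 0, -0.6, 0, 0, 60, 0, -1, 0, 0, 70, 0, -1, 0, 0, 70, 0, -1, 0, 0, 70, 0, -1, 0, 0, 70, 0, -0.5, 0, 0]}}

```text
time_s: 38.0
ee_pos: [0.5435, -0.0217, 0.3113]
eef_rot: [-1.571, -0.004, -0.183]
contact_force: [-0.2, -0.7, -0.0]
opening: 0.823
```

```bash
python3 dk.py pl4 scene; python3 - <<'E'
from plant import cams
from h import *
p=cams.snapshot("wrist");cv2.imwrite("pics/wend.png",p["color"][:,:,::-1]);P=cloud(p)
b=np.array([deckpt(1,0,0)-COR,deckpt(0,1,0)-COR,0*COR]);b[2]=np.cross(b[0],b[1]);b[2]/=np.linalg.norm(b[2])
D=(P-COR)@np.linalg.inv(b.T).T
for lo,hi in((.014,.031),(.036,.053)):
    m=(p["color"].min(-1)>90)&(abs(D[...,0]-.07)<.08)&(abs(D[...,1]-.07)<.08)&(D[...,2]>lo)&(D[...,2]<hi)
    if m.sum()>60: print(lo,m.sum(),rect(D[m][:,:2]),D[m][:,2].mean().round(4),D[m][:,2].std().round(4))
E
```

```text
scene 0.014 387 (array([80.9, 74.2]), 210, 79, -53.1) z 0.023 [[0.086, 0.002], [0.123, 0.113]]
scene 0.036 676 (array([46.5, 60.1]), 121, 91, -88.6) z 0.0439 [[0.005, 0.003], [0.091, 0.118]]
0.014 3125 (array([78.7, 76.6]), 220, 78, -53.9) 0.0228 0.0032
0.036 8535 (array([69.9, 69.7]), 160, 159, -0.0) 0.0433 0.0024
```

View pics/wend.png

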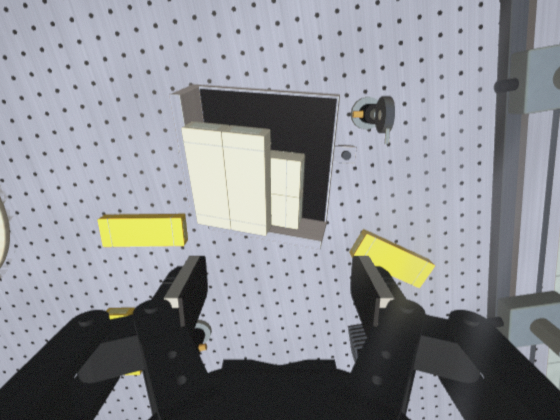

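View pics/pl4_scene.png

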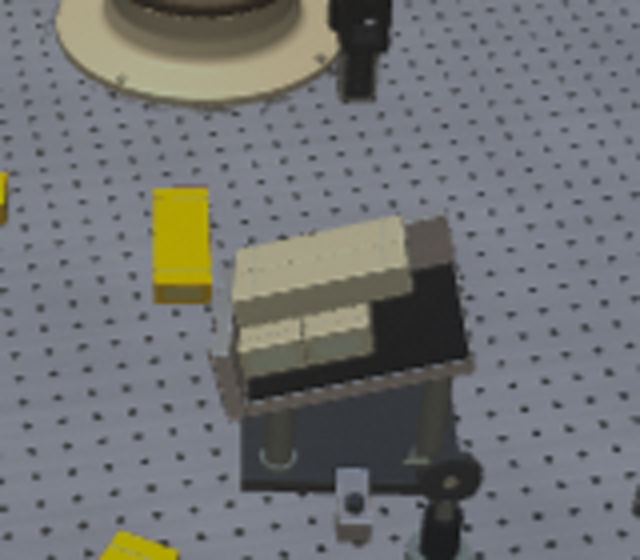

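```bash
python3 - <<'E'
from plant import cams,status
from h import *
b=np.array([deckpt(1,0,0)-COR,deckpt(0,1,0)-COR,0*COR]);b[2]=np.cross(b[0],b[1]);b[2]/=np.linalg.norm(b[2])
p=cams.snapshot("wrist");P=cloud(p);D=(P-COR)@np.linalg.inv(b.T).T
M=np.zeros(D.shape[:2],bool);M[118:242,178:308]=1
for lo,hi in((.015,.030),(.0395,.05)):
    m=M&(p["color"].min(-1)>110)&(D[...,2]>lo)&(D[...,2]<hi)
    k,L,s,c=cv2.connectedComponentsWithStats(m.astype(np.uint8)); i=1+s[1:,4].argmax(); q=D[L==i]
    print(lo,len(q),rect(q[:,:2]),"z",q[:,2].mean().round(4),np.percentile(q[:,:2],[1,99],axis=0).round(4).tolist(),"slope",np.linalg.lstsq(np.c_[q[:,:2],np.ones(len(q))],q[:,2],rcond=None)[0].round(3))
for n in("scene","side"):
    p=cams.snapshot(n)
    for l in("lens_mid","iris_mid","dump_mid","holder_mid","bottle_mid"):
        print(n,l,[np.round(x["position"],3) for x in cams.boxes_of(l,p)][:1])
print(status.read_state()["time_s"])
E
```

```text
0.015 2376 (array([109.1,  43.4]), 92, 45, -89.0) z 0.0223 [[0.0876, -0.0012], [0.1277, 0.0877]] slope [-0.043 -0.024  0.028]
0.0395 7630 (array([44. , 60.2]), 121, 89, 89.9) z 0.0441 [[0.0015, 0.0023], [0.0878, 0.12]] slope [-0.001 -0.005  0.044]
scene lens_mid [array([0.542, 0.262, 0.075])]
scene iris_mid [array([0.679, 0.02 , 0.044])]
scene dump_mid [array([ 0.66 , -0.341,  0.055])]
scene holder_mid [array([ 0.372, -0.274,  0.027])]
scene bottle_mid [array([0.719, 0.313, 0.068])]
side lens_mid [array([0.529, 0.26 , 0.039])]
side iris_mid [array([0.672, 0.013, 0.053])]
side dump_mid [array([ 0.618, -0.345,  0.051])]
side holder_mid [array([ 0.354, -0.279,  0.028])]
side bottle_mid [array([0.694, 0.303, 0.061])]
38.75
```

The upper pair measures 121 x 89 mm, centred at (44.0, 60.2), z 44.1 mm, 0.1° off square, which is exactly home. Handing in.

```bash
python3 -c "
from plant import workorder; print(workorder.close_job())"
```

```text
the job is handed in; nothing more can be done
None
```

The crossed stack is built, and I handed the job in at about 39 s. The two single bars went along the deck's y < 0 fence. Bar4 and then bar1 from the crossed pair went square across on top. I lowered each bar until it touched, let it tilt to match the slope, and released it to slide home. The handover gave no verdict.

- **Upper pair:** the last wrist-camera check measured 121 x 89 mm, centred at deck (44.0, 60.2) mm with its top at 44.1 mm. It was about 0.1° off square and flat, against an ideal centre of (44, 60) with the top at 44 mm.
- **Lower pair:** before being covered it measured 1–122 mm along x and 1–87 mm along y, with its top at 22 mm. Afterwards its exposed strip read x up to about 123–128 mm against 120 nominal. I put this down to mixed edge pixels, because the scene camera still showed the correct 32 mm step between the layers.
- **Scene camera:** it put the upper pair about 2.5 mm farther along x than the wrist camera did. It had shown a similar offset on the lower pair, so I read it as calibration error.
- **Other objects:** the lens, iris, dump, holder and bottle were each found within about 6 mm of their first readings, which is detector noise. I did not measure the mirror, case and screwdriver again, but the arm never went near them at low height.

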